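Put a tool hanger on the workshop rail

TASK

Thread the orange tool hanger onto the open, rounded end of the aluminium rail, with its steel hook on the side of the rail that faces the robot, and let go of it there as soon as its whole body is on the rail. Then push it along the rail until it rests against the red stop, without shifting the stop. Leave the blue and the grey hanger where they stand.

Things in the scene. Friction and masses are not known exactly. Their poses are not given: they have to be found in the camera images.
- hanger: Orange hanger, loose, 0.10-0.19 kg, on the 18 mm thick brown board: a saddle 48 wide (own x), 44 long (own y), 70 mm high. Origin: centre of underside, z up. Two inward lips (z 0-6) leave a 20 mm slot; above, a cavity 36 wide, z 6-20, open at both y ends; then a top plate z 20-30 mm. Steel rod hook to own -x. Starts with hook pointing away from the rail, about world -y.
- hanger_grip (a point): Middle of the orange hanger's upright grip, 50 mm above the underside, central: a block 16 mm across own x, 36 mm long in own y, from z 30 to 70 mm. Pinch it across x from above.
- hanger_hook (a point): Tip of the orange hanger's hook: 56 mm to own -x of its origin, 30 mm above the underside.
- hanger_nose (a point): Middle of the leading (+y) end face of the orange hanger: 22 mm to own +y of its origin, 20 mm up (the cavity's ceiling). This end enters the rail first and meets the stop.
- rail: Fixed aluminium T rail on a plywood stand. Origin under it on the table; own y along the rail from open to closed end, world +y within 0.3 rad; own -x faces the robot. Flat head 30 wide, z 92-100 mm, y -150 to 150 (black cap), on a 10 mm wide web; nothing else below it down to the 110 mm wide base plate (top z 18). A hanger on it has 3 mm play each side, 6 mm in height; at rest its origin is at z 80.
- rail_mouth (a point): Tip of the rail's open end (half-round in plan, radius 15 mm; web set back 28 mm), on the centre line of the head's upper face: rail y = -150 mm, z = 100 mm. The only place where a hanger can get on.
- stop_face (a point): Red stop clamped on the rail, 44 wide, 24 long, z 82 to 118 mm, its screw to 130: middle of the face that looks to the open end, at the head's upper face (z 100); axes as the rail's. It stands at rail y = 40 to 110 mm, held by friction; gives way at about 22 N.
- hanger_blue: Blue hanger, same shape as the orange one, on the same board; leave it. Origin: centre of its underside.
- hanger_grey: Grey hanger, same shape, on the same board; leave it. Origin: centre of its underside. The three stand about 90 mm apart along the board, in any order.

How it is judged:
On the way:
1. the orange hanger is threaded wholly onto the open end of the rail, hook to the robot's side, and let go there, in the first part of the rail (x of hanger in the frame of rail between -0.007 and 0.007 m and z of hanger in the frame of rail between 0.074 and 0.088 m and angle between the y axis of hanger and the y axis of rail, either way round below 0.2 rad and x of hanger_hook in the frame of rail below -0.03 m and y of hanger in the frame of rail between -0.131 and -0.045 m and contact force between hanger and the fingers below 0.3 N), for 0.2 s.
At the end, for the whole second after the job is handed in: The orange hanger sits on the rail (enclosing its head, hook on the robot's side), at rest and released, its leading face within 6 mm of the red stop (x of hanger in the frame of rail between -0.007 and 0.007 m and z of hanger in the frame of rail between 0.074 and 0.088 m and angle between the y axis of hanger and the y axis of rail, either way round below 0.2 rad and x of hanger_hook in the frame of rail below -0.03 m and y of hanger_nose in the frame of stop_face between -0.006 and 0.004 m and linear speed of hanger below 0.01 m/s); the robot touches nothing.
It fails at once if the red stop is shifted by more than 6 mm (distance of stop_face from where it was at the start of the episode above 0.006 m).
It fails at once if the blue or the grey hanger is moved by more than 30 mm (distance of any of hanger_blue, hanger_grey from where it was at the start of the episode above 0.03 m).
It also fails if it takes over 61 s, if anything falls off the work surface, if the arm or the gripper's body presses on something with over 40 N, if the wrist force passes 120 N, or if a joint passes its speed limit or range.

ROBOT

A 6-joint arm with a two-finger parallel gripper is mounted at the origin on the work surface. World frame = base frame: x ahead of the robot, y to its left, z up, the work surface at z = 0. Lengths are in m, angles in rad, forces in N, time in s.
With the tool pointing down it reaches from about 0.275 to 0.825 m from the base axis. Payload 4.9 kg.
Tool frame: the origin (TCP) lies midway between the tips of the shut fingers; the grasp point (between the pads) lies 19 mm behind it (grip_point_offset is the distance from the TCP to the grasp point, in m); z points along the fingers, y is the line along which they close (so a half turn about z gives the same grasp; the last joint's range is limited). The gripper opens to 85 mm and grips with 20 to 120 N. Pads are 22 mm wide; open, the fingers measure 114 mm over their backs; the gripper's body (76 mm by 85 mm) begins 54 mm behind the grasp point. The pads swing forward as they close: fully open they stand 13 mm farther back than shut.
Start: joints at [1.176, 0.326, -0.193, 1.052, 0, 1.437], TCP at [0.142, 0.531, 0.231] pointing down, gripper open.
Joint ranges: [-2.65, 2.65], [-0.97, 1.79], [-1.3, 1.35], [-1.93, 2.1], [-1.47, 1.37], [-3.14, 3.14]. Speed limits (rad/s): [2.57, 2.57, 3.14, 3.14, 3.14, 3.14].

INTERFACE

Orientations are given as a rotation vector (axis times angle).
In Python, from cell import * gives the robot as it stands. Calls block until the motion is done:
- movep(position, orientation): joint-space move of the TCP to a pose.
- move_l(position, velocity=0.15, rot=None, until_force=None): straight line of the TCP; rot=None keeps the orientation; velocity is the mean speed in m/s. With until_force (N) it stops when the force on the tool has changed by that much, and returns True; else False.
- set_joints(angles): joint-space move.
- let_go() and grab(newtons=None): open the fingers fully, or close them until they stop; newtons is the grip in N (None keeps the last).
- sleep(seconds).
- ik(position, orientation): joint angles nearest the present ones, or None.
- get_state(): the state.
- grab_frame(name): name is "side" or "top"; returns a dict with "img" (400x640x3 uint8, red, green, blue), "fx", "fy", "cx", "cy" (pixels), "cam_to_world" (4x4, takes a point from camera to world coordinates). Camera axes: x right, y down, z forward; pixel columns grow to the right and rows downward; lengths in m; the calibration is good to about 2 mm. A picture is of the moment at which its call begins. There is no depth.
A pose or a line that the arm cannot do raises MotionError and nothing moves.
- sign_off(): hands the job in; it is judged then, once.
Trained networks look in the newest picture that a camera, given by its name, has taken for a name from the list of things; names that differ only in an ending like _2 or _b are one class to them, and where a whole thing is asked for, a point or a joint stands for the part that bears it (a point fixed in the world has none). Each returns a list of dicts, best first, with "score" (0 to 1); they miss things now and then, are a little off and sometimes report something else, mostly with a low value. They report only what shows in the picture. A call takes as long as a camera call.
- spot_in(camera, name): "centre" ([column, row] in pixels, amid what is visible of it).
- silhouettes(camera, name): "mask" (400x640 bool, what is visible of it) and "centre" ([column, row] in pixels, amid what is visible of it).
- tip_of(camera, name): "centre" ([column, row] in pixels: a listed point, or the origin of a listed thing).
The state is a dict: "clock": time; "q": joint angles; "joint_velocities": joint speeds; "tau": joint torques, N m; "position": TCP position; "eef_rot": TCP orientation; "contact_force": force on the tool from outside, world axes, zero at the start; "wrist_torque": the same for the moment, N m; "finger_gap": opening from 0.0 (shut) to 1.0 (fully open); "grasp_force": force on a finger pad.
Only numpy, scipy, OpenCV 4.12 (cv2) and the standard library are available. Lean on these libraries where they do the work, as an engineer would, in place of code of your own. Each camera call takes 0.05 s, during which the arm holds its last target. There are 200 camera calls.

## Working session

There is one attempt and no reset: what is moved stays moved. The work goes in short steps, each a Python script; the robot and the scene stay as the last script left them, time stands still between calls to the robot, and variables do not carry over. Pictures are saved under pics/ and viewed, at most 10 in all, crops included, and the job is handed in when it is done.

```bash
mkdir -p pics
cat > h.py <<'E'
from cell import *
import numpy as np, cv2
from scipy.spatial.transform import Rotation as R
def ray(f,px):
    T=np.array(f["cam_to_world"]); d=np.array([(px[0]-f["cx"])/f["fx"],(px[1]-f["cy"])/f["fy"],1.])
    return T[:3,3],T[:3,:3]@d
def on_z(f,px,z):
    o,d=ray(f,px); return o+d*(z-o[2])/d[2]
def tri(rs):
    A=np.zeros((3,3));b=np.zeros(3);Ps=[]
    for o,d in rs:
        d=d/np.linalg.norm(d);P=np.eye(3)-np.outer(d,d);A+=P;b+=P@o;Ps.append((o,P))
    x=np.linalg.solve(A,b); return x,[np.linalg.norm(P@(x-o)) for o,P in Ps]
def save(f,n): cv2.imwrite("pics/"+n,f["img"][:,:,::-1])
E
python3 - <<'E'
from h import *
np.set_printoptions(precision=4,suppress=True)
F={c:grab_frame(c) for c in("side","top")}
for c in F: save(F[c],c+"0.png"); print(c,F[c]["fx"],np.array(F[c]["cam_to_world"]))
for n in["hanger","hanger_grip","hanger_hook","hanger_nose","rail_mouth","stop_face","rail","hanger_blue","hanger_grey"]:
    r={c:tip_of(c,n) for c in F}
    for c in r: print(n,c,[(np.round(d["centre"],1).tolist(),round(d["score"],2)) for d in r[c][:3]])
    if r["side"] and r["top"]: print("   tri",*tri([ray(F[c],r[c][0]["centre"]) for c in F]))
s=get_state();print(s["clock"],s["position"],s["eef_rot"])
E
```

```text
side 480.6010389969116 [[ 0.8709 -0.3214  0.3717  0.1353]
 [-0.491  -0.6005  0.6311 -0.7796]
 [ 0.0204 -0.7322 -0.6808  0.7929]
 [ 0.      0.      0.      1.    ]]
top 518.560859805543 [[-0.0099 -0.9958  0.0906  0.4058]
 [-0.9998  0.0085 -0.0156 -0.1095]
 [ 0.0148 -0.0908 -0.9958  1.1107]
 [ 0.      0.      0.      1.    ]]
hanger side [([337.2, 278.7], 0.65)]
hanger top [([399.4, 203.5], 0.63)]
   tri [ 0.4797 -0.3002  0.0329] [np.float64(0.0038922816882052506), np.float64(0.0038922816882052034)]
hanger_grip side [([341.4, 264.9], 0.95), ([332.1, 280.0], 0.4)]
hanger_grip top [([396.4, 199.6], 0.65)]
   tri [ 0.4891 -0.2911  0.0595] [np.float64(0.0003080832448310359), np.float64(0.0003080832448310739)]
hanger_hook side [([356.4, 288.2], 0.88)]
hanger_hook top [([424.7, 201.6], 0.73)]
   tri [ 0.4853 -0.3499  0.0563] [np.float64(0.0003270195843803735), np.float64(0.00032701958438029893)]
hanger_nose side [([332.7, 276.8], 0.55)]
hanger_nose top [([398.5, 212.0], 0.91)]
   tri [ 0.4652 -0.2978  0.0441] [np.float64(0.0003970041709111066), np.float64(0.00039700417091112283)]
rail_mouth 
[... 339 characters left out ...]
t64(0.002664766188426033), np.float64(0.002664766188425964)]
rail side [([290.3, 172.4], 0.71)]
rail top [([220.7, 174.1], 0.94), ([397.5, 207.4], 0.45)]
   tri [ 0.558   0.0744 -0.0024] [np.float64(0.00568990824218823), np.float64(0.0056899082421879976)]
hanger_blue side [([373.6, 261.5], 0.7), ([296.8, 287.7], 0.51)]
hanger_blue top [([388.2, 163.4], 0.57)]
   tri [ 0.5727 -0.2844  0.014 ] [np.float64(0.002140082847581382), np.float64(0.002140082847581458)]
hanger_grey side [([295.0, 290.9], 0.94)]
hanger_grey top [([383.8, 246.1], 0.84)]
   tri [ 0.3956 -0.2708  0.0114] [np.float64(0.0009029051256513734), np.float64(0.0009029051256514932)]
1.0 [0.1418 0.5314 0.2313] [0.4084 3.1149 0.    ]
```

Run:
```python
import cv2
a=cv2.imread("pics/top0.png");cv2.imwrite("pics/t0c.png",cv2.resize(a[100:300,130:470],(800,470)))
a=cv2.imread("pics/side0.png");cv2.imwrite("pics/s0c.png",cv2.resize(a[90:330,190:510],(800,600)))
```

```text
(no output)
```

View pics/t0c.png

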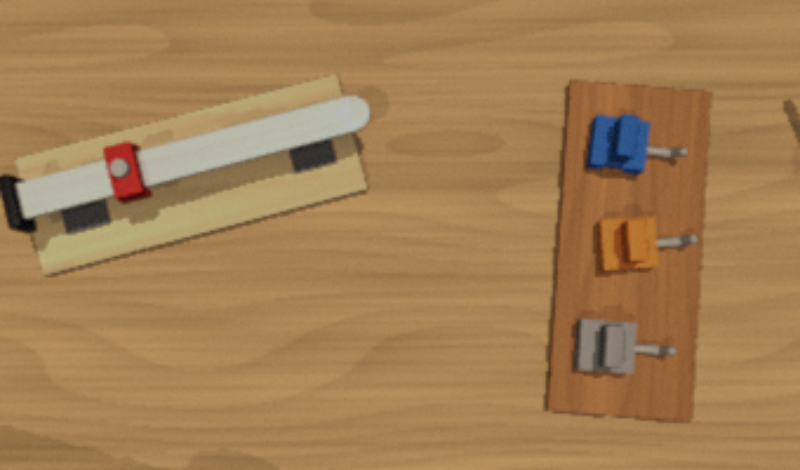

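View pics/s0c.png

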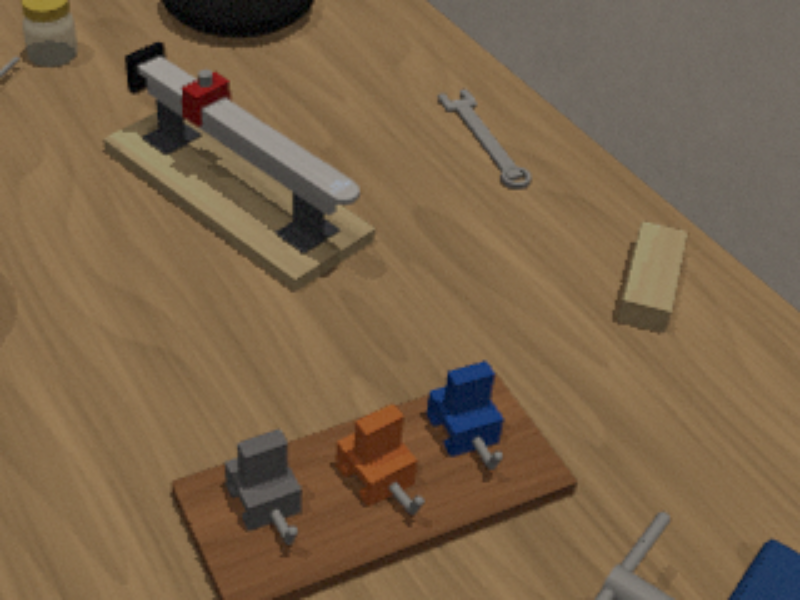

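The top picture shows the rail mouth at about (286,143), with the red stop at (183,172). The hangers are blue (392,161), orange (398,203) and grey (386,247), with their hooks pointing to world −y. Next I fit box models to the masks from both cameras.

```bash
cat >> h.py <<'E'
def render(f,boxes,x,y,yaw,z0,S=4):
    T=np.linalg.inv(np.array(f["cam_to_world"])); m=np.zeros((400,640),np.float32); m=np.zeros((400*S,640*S),np.uint8)
    c,s=np.cos(yaw),np.sin(yaw)
    for pts in boxes:
        p=np.c_[x+c*pts[:,0]-s*pts[:,1],y+s*pts[:,0]+c*pts[:,1],z0+pts[:,2],np.ones(len(pts))]@T.T
        uv=np.c_[f["fx"]*p[:,0]/p[:,2]+f["cx"],f["fy"]*p[:,1]/p[:,2]+f["cy"]]
        cv2.fillConvexPoly(m,cv2.convexHull(np.round((uv+.5)*S).astype(np.int32)),255)
    return cv2.resize(m,(640,400),interpolation=cv2.INTER_AREA)/255.
def box(a,b,c,d,e,g): return np.array([[i,j,k] for i in(a,b) for j in(c,d) for k in(e,g)])
th=np.linspace(0,np.pi,13)
HEAD=np.array([[-.015,.15,z] for z in(.092,.1)]+[[.015,.15,z] for z in(.092,.1)]+[[.015*np.cos(t),-.135-.015*np.sin(t),z] for t in th for z in(.092,.1)])
HANG=[box(-.024,.024,-.022,.022,0,.03),box(-.008,.008,-.018,.018,.03,.07)]
def stop(s): return [box(-.022,.022,s,s+.024,.082,.118)]
def cost(fs,ms,boxes,x,y,yaw,z0): return sum(np.abs(render(f,boxes,x,y,yaw,z0)-m).sum()/m.sum() for f,m in zip(fs,ms))
E
cat > fit.py <<'E'
from h import *
from scipy.optimize import minimize
np.set_printoptions(precision=4,suppress=True)
F=[grab_frame(c) for c in("side","top")]; 
hsv=[cv2.cvtColor(f["img"],cv2.COLOR_RGB2HSV) for f in F]
def roi(m,c,r):
    k=np.zeros((400,640),np.uint8);k[r[1]:r[3],r[0]:r[2]]=1;return (m>0)*k*1.
om=[cv2.inRange(h,(5,170,120),(16,255,255)) for h in hsv]
sm=silhouettes("side","hanger"),silhouettes("top","hanger")
for k,(s,m) in enumerate(zip(sm,om)): print("orange px: net",s[0]["mask"].sum() if s else 0)
# colour within dilated net mask
M=[s[0]["mask"].astype(float) for s in sm]
NM=dict(method="Nelder-Mead")
def go(fs,ms,g,x0,d):
    x0=np.array(x0);sx=np.vstack([x0]+[x0+np.eye(len(x0))[i]*d[i] for i in range(len(x0))])
    r=minimize(lambda p:cost(fs,ms,*g(p)),x0,method="Nelder-Mead",options=dict(initial_simplex=sx,xatol=1e-4,fatol=1e-4));return r.x,r.fun
g=lambda p:(HANG,p[0],p[1],p[2],.018)
for fs,ms in((F,M),(F[:1],M[:1]),(F[1:],M[1:])): print("hanger",*go(fs,ms,g,[.487,-.293,1.57],[.01,.01,.1]))
W=[cv2.inRange(h,(0,0,130),(180,50,255))|cv2.inRange(h,(0,150,80),(4,255,255))|cv2.inRange(h,(172,150,80),(180,255,255)) for h in hsv]
R_=[roi(W[0],0,(240,105,340,175)),roi(W[1],0,(135,135,292,195))]
for i,m in enumerate(R_): cv2.imwrite(f"pics/m{i}.png",m*255); print(m.sum())
g=lambda p:([HEAD]+stop(p[3]),p[0],p[1],p[2],0)
for fs,ms in((F,R_),(F[:1],R_[:1]),(F[1:],R_[1:])):
    p,c=go(fs,ms,g,[.563,.077,.26,.06],[.01,.01,.05,.02]); print("rail",p,c,"mouth",p[0]+.15*np.sin(p[2]),p[1]-.15*np.cos(p[2]))
o=np.zeros((400,640,3),np.uint8);o[...,0]=render(F[1],*g(p))*255;o[...,1]=R_[1]*255
o2=np.zeros((400,640,3),np.uint8);p2,_=go(F,R_,g,[.563,.077,.26,.06],[.01,.01,.05,.02]);o2[...,0]=render(F[0],*g(p2))*255;o2[...,1]=R_[0]*255
cv2.imwrite("pics/ov.png",np.vstack([cv2.resize(o[130:200,130:300],(680,280)),cv2.resize(o2[100:180,220:390],(680,320))]))
E
python3 fit.py
```

```text
orange px: net 926
orange px: net 7814
hanger [ 0.4858 -0.2937  1.5967] 1.223522917877496
hanger [ 0.4857 -0.2938  1.5993] 0.15125142929742091
hanger [ 0.4538 -0.2586  1.8794] 1.0694976838956725
822.0
2343.0
rail [0.5585 0.0761 0.2564 0.0472] 0.789675625258811 mouth 0.596583485347001 -0.06903121407439847
rail [0.5646 0.0844 0.2513 0.0566] 0.5238490530031964 mouth 0.6019373514051771 -0.06093153181734756
rail [0.557  0.0755 0.2568 0.0477] 0.10354414066095922 mouth 0.5951314001360738 -0.06953697048142785[ WARN:0@4.775] global loadsave.cpp:1063 imwrite_ Unsupported depth image for selected encoder is fallbacked to CV_8U.
```

View pics/ov.png

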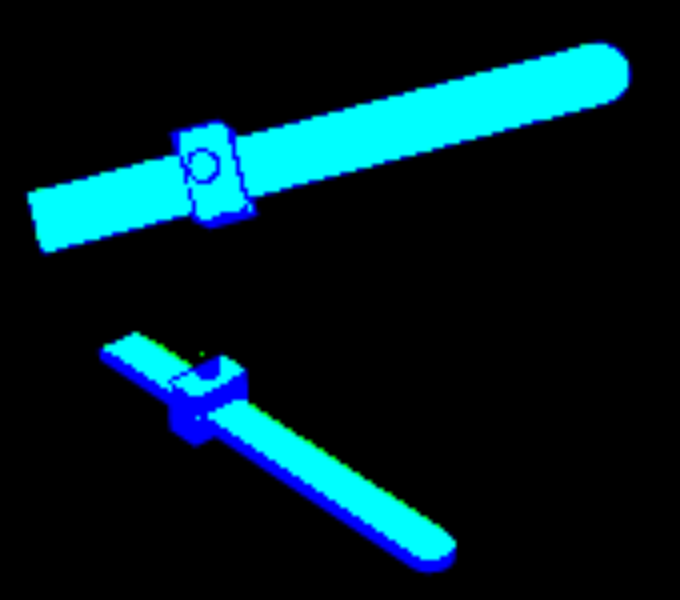

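The top-view overlay fits the rail well. In the side view the threshold misses the darker edge face of the head, so I refit that view with a top-face-only model. For the hanger I use its colour, because the network's top mask picked the wrong thing.

```bash
sed -i '/^F=\[grab/,$d' fit.py
cat >> fit.py <<'E'
F=[grab_frame(c) for c in("side","top")]; 
hsv=[cv2.cvtColor(f["img"],cv2.COLOR_RGB2HSV) for f in F]
def roi(m,r):
    k=np.zeros((400,640));k[r[1]:r[3],r[0]:r[2]]=1;return (m>0)*k
def go(fs,ms,g,x0,d):
    x0=np.array(x0);sx=np.vstack([x0]+[x0+np.eye(len(x0))[i]*d[i] for i in range(len(x0))])
    r=minimize(lambda p:cost(fs,ms,*g(p)),x0,method="Nelder-Mead",options=dict(initial_simplex=sx,xatol=1e-4,fatol=1e-4));return r.x,r.fun
g=lambda p:(HANG,p[0],p[1],p[2],.018)
s=silhouettes("side","hanger")[0]["mask"].astype(float)
ims=hsv[1][197:212,392:402].reshape(-1,3); print("orange hsv",np.median(ims,0),ims.min(0),ims.max(0))
M=[s,roi(cv2.inRange(hsv[1],(6,195,100),(17,255,255)),(380,188,416,220))]
print(M[1].sum())
for fs,ms in((F,M),(F[:1],M[:1]),(F[1:],M[1:])): print("hanger",*go(fs,ms,g,[.487,-.293,1.57],[.01,.01,.1]))
TOP=HEAD.copy();TOP[:,2]=.1
wh=roi(cv2.inRange(hsv[0],(0,0,130),(180,50,255)),(240,105,340,175)); wh[:,:290]=0
# side: top face, right (mouth) part only
class C: pass
def cs(p):
    r=render(F[0],[TOP],p[0],p[1],p[2],0); r[:,:290]=0; return np.abs(r-wh).sum()/wh.sum()
yaw=.2566
r=minimize(lambda p:cs([p[0],p[1],yaw]),[.558,.076],method="Nelder-Mead",options=dict(initial_simplex=[[.558,.076],[.566,.076],[.558,.084]])); p=r.x
print("rail side",p,r.fun,"mouth",p[0]+.15*np.sin(yaw),p[1]-.15*np.cos(yaw))
E
python3 fit.py
python3 - <<'E'
from h import *
for n,yaw in(("pick",1.59),("place",.2566)):
  for fl in(0,np.pi):
    c,s=np.cos(yaw+fl),np.sin(yaw+fl); y=np.array([c,s,0]);z=np.array([0,0,-1.]);rv=R.from_matrix(np.c_[np.cross(y,z),y,z]).as_rotvec()
    for P in([.486,-.294,.055],[.486,-.294,.2]) if n=="pick" else ([.606,-.11,.118],[.57,.03,.118]):
      q=ik(P,rv);print(n,fl,P,None if q is None else np.round(q,2))
E
```

```text
orange hsv [ 13.  198.5 140. ] [  9 178  86] [ 16 240 185]
131.0
hanger [ 0.4825 -0.2933  1.661 ] 3.522176606011361
hanger [ 0.4851 -0.2938  1.6116] 0.1934453781512605
hanger [ 0.4815 -0.2891  1.6614] 3.2941176470588234
rail side [0.5599 0.0779] 0.06468868249054008 mouth 0.5979923417996751 -0.06718276383035586
pick 0 [0.486, -0.294, 0.055] [-0.67  0.53 -0.37  0.67  0.   -0.69]
pick 0 [0.486, -0.294, 0.2] [-0.67  0.38 -0.19  0.99  0.   -0.69]
pick 3.141592653589793 [0.486, -0.294, 0.055] [-0.67  0.53 -0.37  0.67  0.    2.45]
pick 3.141592653589793 [0.486, -0.294, 0.2] [-0.67  0.38 -0.19  0.99  0.    2.45]
place 0 [0.606, -0.11, 0.118] [-0.3   0.54 -0.17  0.87  0.    1.01]
place 0 [0.57, 0.03, 0.118] [-0.08  0.46 -0.3   0.81  0.    1.24]
place 3.141592653589793 [0.606, -0.11, 0.118] [-0.3   0.54 -0.17  0.87  0.   -2.13]
place 3.141592653589793 [0.57, 0.03, 0.118] [-0.08  0.46 -0.3   0.81  0.   -1.9 ]
```

```bash
cat >> h.py <<'E'
def rot(yaw):
    y=np.array([np.cos(yaw),np.sin(yaw),0]);z=np.array([0,0,-1.]);return R.from_matrix(np.c_[np.cross(y,z),y,z]).as_rotvec()
YR=.2566; MOUTH=np.array([.5965,-.0684,.1])
def rail(x,y,z):  # rail frame -> world
    c,s=np.cos(YR),np.sin(YR); y=y+.15
    return [MOUTH[0]+c*x-s*y,MOUTH[1]+s*x+c*y,z]
E
python3 - <<'E'
from h import *
np.set_printoptions(precision=4,suppress=True)
x,y,yw=.4853,-.2936,1.60
movep([x,y,.17],rot(yw))
move_l([x,y,.018+.035],.12,until_force=8)
print(get_state()["position"])
grab(40); s=get_state(); print(s["finger_gap"],s["grasp_force"],s["contact_force"])
move_l([x,y,.22],.15)
movep(rail(0,-.215,.22),rot(YR))
move_l(rail(0,-.20,.083+.035),.12)
s=get_state();print(s["clock"],s["position"],s["finger_gap"],s["contact_force"],s["wrist_torque"])
F={c:grab_frame(c) for c in("side","top")}
for c in F: save(F[c],c+"1.png")
t,e=cv2.imread("pics/top1.png")[110:210,200:370],cv2.imread("pics/side1.png")[110:230,270:440]
cv2.imwrite("pics/v1.png",np.vstack([cv2.resize(t,(476,280)),cv2.resize(e,(476,320))]))
E
```

```text
[ 0.4858 -0.294   0.0537]
0.17991882175202248 41.12327814102173 [-0.1688 -0.3899  1.7142]
10.0083 [ 0.6099 -0.1171  0.1188] 0.18018097623998763 [-0.7478 -0.4102 -1.0038] [-0.0221  0.0402  0.0141]
```

View pics/v1.png

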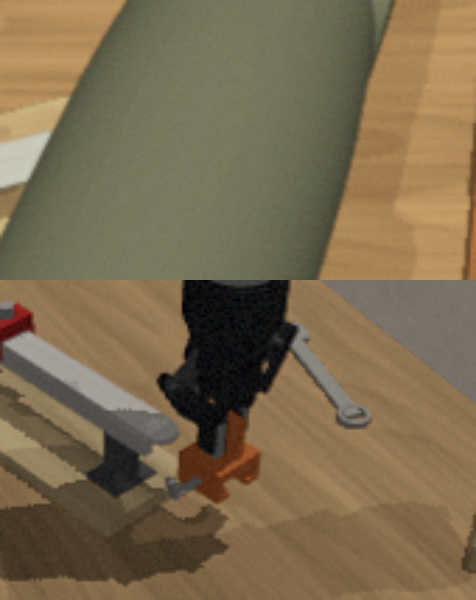

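The hanger is held just in front of the mouth: in the side picture the body is at about (348,180) and the mouth at (330,166). I check its offset from the rail with the side camera alone, so the calibration bias cancels.

```bash
cat > chk.py <<'E'
from h import *
from scipy.optimize import minimize
np.set_printoptions(precision=4,suppress=True)
f=grab_frame("side"); hsv=cv2.cvtColor(f["img"],cv2.COLOR_RGB2HSV)
m=(silhouettes("side","hanger")[0]["mask"]); B=[box(-.024,-.01,-.022,.022,0,.006),box(.01,.024,-.022,.022,0,.006),box(-.024,-.018,-.022,.022,0,.03),box(.018,.024,-.022,.022,0,.03),box(-.024,.024,-.022,.022,.02,.03)]
s=get_state();p0=s["position"]
free=~(hsv[...,2]<70)|m; free[:int(np.where(m)[0].min())+14]=False
def c(p): return np.abs(render(f,B,p0[0]+p[0],p0[1]+p[1],YR,p0[2]-.035)-m)[free].sum()/m[free].sum()
r=minimize(c,[0,0],method="Nelder-Mead",options=dict(initial_simplex=[[0,0],[.006,0],[0,.006]]))
print("hanger fit minus TCP (side cam), world",r.x,r.fun)
co,si=np.cos(YR),np.sin(YR); print("rail frame dx,dy",co*r.x[0]+si*r.x[1],-si*r.x[0]+co*r.x[1])
d=np.array([.59799,-.06718])-MOUTH[:2]; print("rail side fit minus MOUTH, rail frame",co*d[0]+si*d[1],-si*d[0]+co*d[1])
E
python3 chk.py
```

```text
hanger fit minus TCP (side cam), world [ 0.0008 -0.0005] 0.13924434074256006
rail frame dx,dy 0.0006493200403742083 -0.0006947126013527869
rail side fit minus MOUTH, rail frame 0.0017508429948261757 0.0008019032407142893
```

Run:
```python
from h import *
np.set_printoptions(precision=4,suppress=True)
def st(): s=get_state();print(round(s["clock"],2),s["position"],s["contact_force"],round(s["finger_gap"],3))
dx=.0009
move_l(rail(dx,-.190,.1183),.06); st()
print(move_l(rail(dx,-.118,.1183),.04,until_force=8)); st()
```

```text
10.53 [ 0.6074 -0.1063  0.1184] [-0.4118  0.1489 -0.9335] 0.179
False
12.47 [ 0.5893 -0.0374  0.1183] [-0.6173 -0.445  -1.1311] 0.182
```

Run:
```python
from h import *
np.set_printoptions(precision=4,suppress=True)
def st(): s=get_state();print(round(s["clock"],2),s["position"],s["contact_force"],round(s["finger_gap"],3))
print(move_l(rail(.0009,-.118,.1145),.02,until_force=3)); st()
let_go(); sleep(.5); st()
move_l(rail(.0009,-.118,.20),.12); sleep(.2)
f=grab_frame("side"); save(f,"side2.png")
cv2.imwrite("pics/v2.png",cv2.resize(f["img"][90:210,220:390,::-1],(680,480)))
```

```text
True
12.72 [ 0.5898 -0.0375  0.1152] [-0.0814 -0.6167  4.4439] 0.18
13.91 [ 0.5889 -0.0372  0.1144] [-0.129   0.469  -0.2975] 1.003
```

View pics/v2.png

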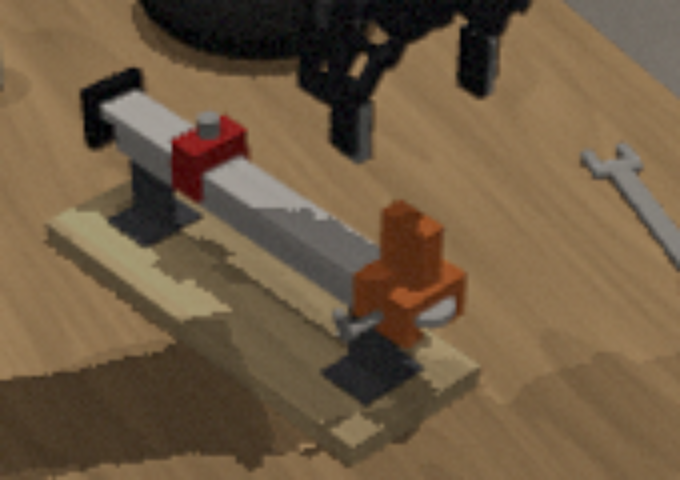

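The hanger is fully on the rail at about (325,160), hook towards the robot, and released. Next I push it with shut fingers from behind.

Run:
```python
from h import *
np.set_printoptions(precision=4,suppress=True)
def st(): s=get_state();print(round(s["clock"],2),s["position"],s["contact_force"],round(s["finger_gap"],3), "rail y",-.15-np.sin(YR)*(s["position"][0]-MOUTH[0])+np.cos(YR)*(s["position"][1]-MOUTH[1]))
grab(20)
move_l(rail(.0009,-.19,.20),.15)
move_l(rail(.0009,-.19,.1055),.1); st()
print(move_l(rail(.0009,-.035,.1055),.05,until_force=8)); st()
print(move_l(rail(.0009,.015,.1055),.015,until_force=5)); st()
f=grab_frame("side"); save(f,"side3.png")
cv2.imwrite("pics/v3.png",cv2.resize(f["img"][90:210,220:390,::-1],(680,480)))
```

```text
17.52 [ 0.6081 -0.107   0.1063] [-0.6146  0.1747  0.1664] -0.001 rail y -0.19028001186036061
False
20.77 [0.5682 0.043  0.1055] [ 0.041  -0.3145  1.0542] -0.001 rail y -0.03508592858062931
True
22.61 [0.5614 0.0682 0.1053] [ 0.1451 -0.9319  0.1894] 0.003 rail y -0.009003512291114929
```

View pics/v3.png

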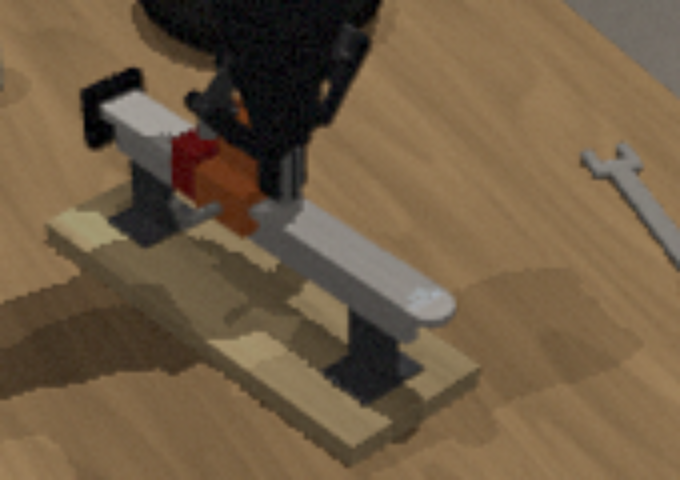

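The hanger touches the red stop at about (272,132), and its nose at y ≈ 0.046 matches the stop fit of 0.047. I back off and check.

Run:
```python
from h import *
move_l(rail(.0009,-.05,.1055),.05)
move_l(rail(.0009,-.08,.25),.15); movep([.35,-.25,.3],rot(YR)); sleep(.3)
t,e=grab_frame("top"),grab_frame("side")
cv2.imwrite("pics/v4.png",np.vstack([cv2.resize(t["img"][130:200,130:300,::-1],(680,280)),cv2.resize(e["img"][100:180,220:390,::-1],(680,320))]))
print(get_state()["clock"])
```

```text
26.45
```

View pics/v4.png

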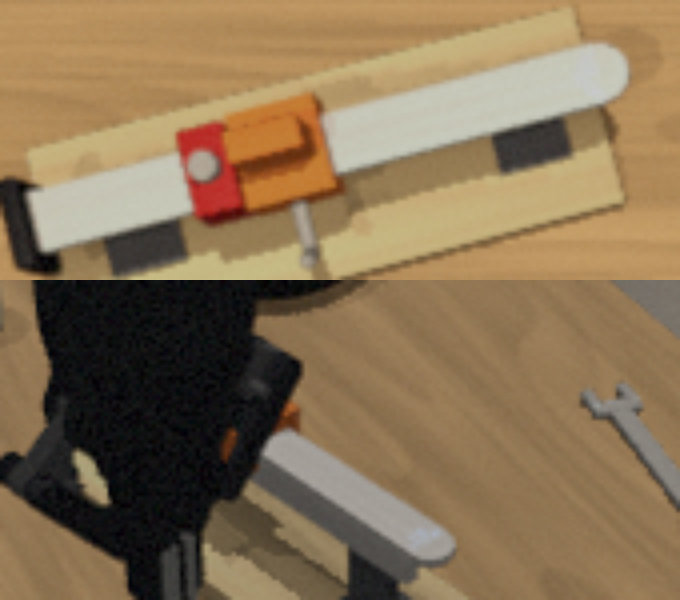

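The top view shows the hanger flush against the stop at about (187,168), with no gap, its hook to the robot's side, and the stop where it was.

```bash
python3 -c "
from cell import *
print(sign_off())"
```

```text
the job is handed in; nothing more can be done
None
```

I threaded the orange hanger onto the rail with its hook facing the robot, let it go there, pushed it against the red stop without visibly moving the stop, and handed the job in at about 26 s; the hand-in returned no verdict.

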